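# Scatter terrazzo chips over a casting tray

## Task

Pick up the blue shaker by its handle, carry it full to the wooden tray, and shake all eight stone chips out over the tray, spread along it so that none of the four bays between the brass strips stays bare and no chip lands outside. Leave the chips where they fall, touching none with the fingers, and keep the shaker clear of the tray and of the chips lying in it; then stand the empty shaker upright on its cork mat and let go, leaving the mug, glue stick and camera case where they are.

Things in the scene. Friction and masses are not known exactly. Their poses are not given: they have to be found in the camera images.
- tray: Fixed shallow casting tray, 150 (x) by 264 (y) by 28 high, wooden rim 6 thick, white floor whose top is 6 above the origin; inside 138 by 252. Three flush brass strips across its floor, at y = -63, 0 and +63, mark four equal bays in a row along its y. Origin: centre of its underside, on the desk; z up.
- bay0 (a point): Floor centre of bay 0, counted from the tray's -y end (tray frame 0, -94.5, 6).
- bay1 (a point): Floor centre of bay 1, counted from the tray's -y end (tray frame 0, -31.5, 6).
- bay2 (a point): Floor centre of bay 2, counted from the tray's -y end (tray frame 0, 31.5, 6).
- bay3 (a point): Floor centre of bay 3, counted from the tray's -y end (tray frame 0, 94.5, 6).
- mat: Fixed cork mat, 220 (x) by 120 (y) by 5 thick, where the shaker stands at the start and belongs at the end. Origin: centre of its underside.
- shaker: Loose blue chip shaker, 160 g empty: trough 150 long (x), 48 wide (y), 38 high, floor 4, walls 3 thick, closed at +x, open mouth at -x; top open but for a white bridge, 41 high, over its middle 50. Origin: centre of its underside; z up. Level, it keeps its chips; tipped mouth-down they run out of themselves from 22 to 38 degrees on, and creep when shaken below that; friction is hidden and varies.
- mouth (a point): Middle of the floor edge at the shaker's mouth (shaker frame -75, 0, 4). The mouth has no sill and is as wide as the trough inside, 42: two chips pass side by side. They leave towards shaker -x, where the floor ends.
- handle (a point): Middle of the shaker's white handle where to pinch it across shaker y (shaker frame 8, 0, 62): an upright block on the bridge, 44 long (x), 14 thick (y), from 41 to 81 above the shaker's origin. With the TCP here the fingertips just clear the bridge.
- chip0: Loose stone chip, rounded block 17 x 15 x 13, 10 g, one of eight alike but for colour, lying in the shaker at the start. Origin: its centre.
- chip1: Loose stone chip, rounded block 17 x 15 x 13, 10 g, one of eight alike but for colour, lying in the shaker at the start. Origin: its centre.
- chip2: Loose stone chip, rounded block 17 x 15 x 13, 10 g, one of eight alike but for colour, lying in the shaker at the start. Origin: its centre.
- chip3: Loose stone chip, rounded block 17 x 15 x 13, 10 g, one of eight alike but for colour, lying in the shaker at the start. Origin: its centre.
- chip4: Loose stone chip, rounded block 17 x 15 x 13, 10 g, one of eight alike but for colour, lying in the shaker at the start. Origin: its centre.
- chip5: Loose stone chip, rounded block 17 x 15 x 13, 10 g, one of eight alike but for colour, lying in the shaker at the start. Origin: its centre.
- chip6: Loose stone chip, rounded block 17 x 15 x 13, 10 g, one of eight alike but for colour, lying in the shaker at the start. Origin: its centre.
- chip7: Loose stone chip, rounded block 17 x 15 x 13, 10 g, one of eight alike but for colour, lying in the shaker at the start. Origin: its centre.
- mug: Bystander: loose white mug, 82 across, 80 high, handle at +y. Origin: centre of its underside.
- gluestick: Bystander: loose white glue stick with a red cap, 30 across, 72 high, standing. Origin: centre of its underside.
- case: Bystander: loose black camera case, 60 x 100 x 35 high. Origin: centre of its underside.
There are look-alikes about, which are no part of the job. Several things have the shape of the shaker; the one meant has the colours described above.

How it is judged:
On the way:
1. the shaker is lifted and its mouth brought over or near the tray with all eight chips still inside (height (world z) of each of shaker, chip0, chip1, chip2, chip3, chip4, chip5, chip6, chip7 above 0.04 m and horizontal distance between mouth and tray below 0.17 m), for 0.1 s.
At the end, for the whole second after the job is handed in: All eight chips lie at rest in the tray, the centre of at least one in each of its four bays; the empty shaker stands flat (within 0.08 rad of upright) and still on the mat, its centre 35 mm or more inside the mat's short edges and 15 mm inside its long edges (x of chip0 in the frame of tray between -0.07 and 0.07 m and x of chip1 in the frame of tray between -0.07 and 0.07 m and x of chip2 in the frame of tray between -0.07 and 0.07 m and x of chip3 in the frame of tray between -0.07 and 0.07 m and x of chip4 in the frame of tray between -0.07 and 0.07 m and x of chip5 in the frame of tray between -0.07 and 0.07 m and x of chip6 in the frame of tray between -0.07 and 0.07 m and x of chip7 in the frame of tray between -0.07 and 0.07 m and y of chip0 in the frame of tray between -0.127 and 0.127 m and y of chip1 in the frame of tray between -0.127 and 0.127 m and y of chip2 in the frame of tray between -0.127 and 0.127 m and y of chip3 in the frame of tray between -0.127 and 0.127 m and y of chip4 in the frame of tray between -0.127 and 0.127 m and y of chip5 in the frame of tray between -0.127 and 0.127 m and y of chip6 in the frame of tray between -0.127 and 0.127 m and y of chip7 in the frame of tray between -0.127 and 0.127 m and z of each of chip0, chip1, chip2, chip3, chip4, chip5, chip6, chip7 in the frame of tray below 0.05 m and (y of chip0 in the frame of tray between -0.13 and -0.063 m or y of chip1 in the frame of tray between -0.13 and -0.063 m or y of chip2 in the frame of tray between -0.13 and -0.063 m or y of chip3 in the frame of tray between -0.13 and -0.063 m or y of chip4 in the frame of tray between -0.13 and -0.063 m or y of chip5 in the frame of tray between -0.13 and -0.063 m or y of chip6 in the frame of tray between -0.13 and -0.063 m or y of chip7 in the frame of tray between -0.13 and -0.063 m) and (y of chip0 in the frame of tray between -0.063 and 0 m or y of chip1 in the frame of tray between -0.063 and 0 m or y of chip2 in the frame of tray between -0.063 and 0 m or y of chip3 in the frame of tray between -0.063 and 0 m or y of chip4 in the frame of tray between -0.063 and 0 m or y of chip5 in the frame of tray between -0.063 and 0 m or y of chip6 in the frame of tray between -0.063 and 0 m or y of chip7 in the frame of tray between -0.063 and 0 m) and (y of chip0 in the frame of tray between 0 and 0.063 m or y of chip1 in the frame of tray between 0 and 0.063 m or y of chip2 in the frame of tray between 0 and 0.063 m or y of chip3 in the frame of tray between 0 and 0.063 m or y of chip4 in the frame of tray between 0 and 0.063 m or y of chip5 in the frame of tray between 0 and 0.063 m or y of chip6 in the frame of tray between 0 and 0.063 m or y of chip7 in the frame of tray between 0 and 0.063 m) and (y of chip0 in the frame of tray between 0.063 and 0.13 m or y of chip1 in the frame of tray between 0.063 and 0.13 m or y of chip2 in the frame of tray between 0.063 and 0.13 m or y of chip3 in the frame of tray between 0.063 and 0.13 m or y of chip4 in the frame of tray between 0.063 and 0.13 m or y of chip5 in the frame of tray between 0.063 and 0.13 m or y of chip6 in the frame of tray between 0.063 and 0.13 m or y of chip7 in the frame of tray between 0.063 and 0.13 m) and x of shaker in the frame of mat between -0.075 and 0.075 m and y of shaker in the frame of mat between -0.045 and 0.045 m and z of shaker in the frame of mat below 0.01 m and angle between shaker's own z axis and vertical below 0.08 rad and linear speed of each of shaker, chip0, chip1, chip2, chip3, chip4, chip5, chip6, chip7 below 0.02 m/s); the robot touches nothing.
It fails at once if the fingers touch a chip (contact force between any of chip0, chip1, chip2, chip3, chip4, chip5, chip6, chip7 and the fingers above 0.5 N).
It fails at once if the shaker knocks against the tray (over 4 N) (contact force between shaker and tray above 4 N).
It fails at once if the shaker pushes a chip that already lies in the tray ((contact force between chip0 and shaker above 0.3 N and z of chip0 in the frame of tray below 0.015 m and horizontal distance between chip0 and tray below 0.14 m) or (contact force between chip1 and shaker above 0.3 N and z of chip1 in the frame of tray below 0.015 m and horizontal distance between chip1 and tray below 0.14 m) or (contact force between chip2 and shaker above 0.3 N and z of chip2 in the frame of tray below 0.015 m and horizontal distance between chip2 and tray below 0.14 m) or (contact force between chip3 and shaker above 0.3 N and z of chip3 in the frame of tray below 0.015 m and horizontal distance between chip3 and tray below 0.14 m) or (contact force between chip4 and shaker above 0.3 N and z of chip4 in the frame of tray below 0.015 m and horizontal distance between chip4 and tray below 0.14 m) or (contact force between chip5 and shaker above 0.3 N and z of chip5 in the frame of tray below 0.015 m and horizontal distance between chip5 and tray below 0.14 m) or (contact force between chip6 and shaker above 0.3 N and z of chip6 in the frame of tray below 0.015 m and horizontal distance between chip6 and tray below 0.14 m) or (contact force between chip7 and shaker above 0.3 N and z of chip7 in the frame of tray below 0.015 m and horizontal distance between chip7 and tray below 0.14 m)).
It fails at once if the mug, glue stick or camera case is moved by more than 30 mm (distance of any of mug, gluestick, case from where it was at the start of the episode above 0.03 m).
It also fails if it takes over 72 s, if anything falls off the work surface, if the arm or the gripper's body presses on something with over 40 N, if the wrist force passes 120 N, or if a joint passes its speed limit or range.

## Robot

A 6-joint arm with a two-finger parallel gripper is mounted at the origin on the work surface. World frame = base frame: x ahead of the robot, y to its left, z up, the work surface at z = 0. Lengths are in m, angles in rad, forces in N, time in s.
With the tool pointing down it reaches from about 0.375 to 0.925 m from the base axis. Payload 5.7 kg.
Tool frame: the origin (TCP) lies between the finger pads, 19 mm behind the fingertips; this is the grasp point; z points along the fingers, y is the line along which they close (so a half turn about z gives the same grasp; the last joint's range is limited). The gripper opens to 88 mm and grips with 3 to 60 N. Pads are 20 mm wide; open, the fingers measure 115 mm over their backs; the gripper's body (75 mm by 178 mm) begins 61 mm behind the grasp point.
Start: joints at [1.198, 0.359, 1.51, -0, 1.272, -0.115], TCP at [0.153, 0.58, 0.241] pointing down, gripper open.
Joint ranges: [-2.97, 2.97], [-1.01, 2.36], [0.21, 2.38], [-0.96, 4.11], [0.2, 2.71], [-2.98, 2.98]. Speed limits (rad/s): [2.39, 2.39, 3.14, 3.14, 3.14, 3.14].

## Interface

Orientations are given as a rotation vector (axis times angle).
In Python, from bench import * gives the robot as it stands.
- The arm moves only by the tool carry_out, never from a script. Its argument "motion" is one flat list of numbers, 5 for each row, row after row: the shift along the tool's x, y, z normalised to -1 to 1, where 1 is 1000 mm, then the turn about the tool's z normalised to -1 to 1, where 1 is 45 degrees, then the opening, from 0 (shut) to 1 (fully open). In form: [x, y, z, twist, claw, x, y, z, twist, claw, ...]. A call has 1 to 20 rows; each row is the pose to reach, as a shift and turn from the pose commanded when the call began, along the tool's axes at that moment; what a row does not reach only later rows make up. A row lasts 1/12 s, in which the tool goes at most 41.7 mm and 7.16 degrees, less where a joint would pass 70% of its speed; a pose out of reach is approached as far as the arm can. A call with a number of a shift or a turn outside -1 to 1 is refused whole. A call with a gripper value outside its range is refused whole. The fingers move at their own pace and stop on an object; "squeeze" is the grip in N (left out, the last holds). Time passes only in rows, so rows that repeat a pose let the fingers close. It gives the time, the measured TCP pose, the force, the opening and the grip force at its end, in the units of the state.
- get_obs(): the state, without advancing time (a new reading comes with each control period).
- read_camera(name): name is "scene" or "side" or "wrist"; returns the picture (420x560x3 uint8, blue, green, red); there is no depth.
- camera_info(name): a dict with "intrinsics" (3x3 intrinsics, pixels), "D" ([k1, k2, p1, p2, k3] as OpenCV has them; the pictures are not rectified), "R" (3x3) and "t" (3): a world point X has camera coordinates R X + t. Camera axes: x right, y down, z forward; pixel columns grow to the right and rows downward; lengths in m; the calibration is good to about 2 mm. A picture is of the moment at which its call begins: read the wrist's pose just before it. camera_info takes no time and is no camera call; for the wrist camera it gives the pose at the moment of the call.
- hand_in(): hands the job in; it is judged then, once.
The state is a dict: "time": time; "joints": joint angles; "joint_velocities": joint speeds; "joint_torque": joint torques, N m; "tcp_pos": TCP position; "tool_rot": TCP orientation; "wrist_force": force on the tool from outside, world axes, zero at the start; "ft_torque": the same for the moment, N m; "grip_width": finger opening in m; "grasp_force": force on a finger pad.
Only numpy, scipy, OpenCV 4.12 (cv2) and the standard library are available. Lean on these libraries where they do the work, as an engineer would, in place of code of your own. Each camera call takes 0.05 s, during which the arm holds its last target. There are 200 camera calls.

## Working session

There is one attempt and no reset: what is moved stays moved. The work goes in short steps, Python scripts to look and compute and a tool call to move; the robot and the scene stay as the last step left them, time stands still between calls to the robot, and variables do not carry over. Pictures are saved under pics/ and viewed, at most 10 in all, crops included, and the job is handed in when it is done.

Besides the shell and the picture viewer there is one more tool, called after "Emit:" as name(argument=value, ...) on one line, values as JSON. carry_out: Moves the arm, as the interface text tells. Scaled input: -1 to 1 covers 1000 mm each way for a shift and 45 degrees each way for a turn. Its arguments: {"type":"object","properties":{"motion":{"type":"array"},"squeeze":{"type":"number"}},"required":["motion"]}

```bash
ls; mkdir -p pics; cat > h.py <<'E'
from bench import *
import numpy as np, cv2
def cam(n):
    c=camera_info(n); return [np.array(c[k],float) for k in("intrinsics","D","R","t")]
def ray(n,uv,z,c=None):
    K,D,R,t=c or cam(n)
    p=cv2.undistortPoints(np.array(uv,float).reshape(-1,1,2),K,D).reshape(-1,2)
    d=np.c_[p,np.ones(len(p))]@R; o=-R.T@t
    return o+d*((z-o[2])/d[:,2])[:,None]
def proj(n,X,c=None):
    K,D,R,t=c or cam(n)
    return cv2.projectPoints(np.array(X,float).reshape(-1,3),cv2.Rodrigues(R)[0],t,K,D)[0].reshape(-1,2)
E
python3 - <<'E'
from h import *
for n in("scene","side"): cv2.imwrite(f"pics/{n}0.png",cv2.resize(read_camera(n),(800,600)))
o=get_obs();print(o)
E
```

```text
pics
{'time': 0.1, 'joints': array([ 1.19789396e+00,  3.59403637e-01,  1.51134537e+00, -1.72844768e-05,
        1.27250374e+00, -1.15075831e-01]), 'joint_velocities': array([ 9.17321524e-04, -1.91829322e-03, -1.07195953e-03,  4.79852961e-04,
       -1.80152359e-03, -3.86639111e-05]), 'joint_torque': array([ 9.26989487e-04, -5.16360247e+01, -2.71407402e+01,  6.76153880e-02,
        2.76898616e-02,  5.97983998e-06]), 'tcp_pos': array([0.15276389, 0.57959791, 0.24060305]), 'tool_rot': array([-4.03814604e-01, -3.11514250e+00,  2.53638559e-03]), 'wrist_force': array([-0.99739767, -0.22356712, -0.12964659]), 'ft_torque': array([ 0.01643172, -0.02295114, -0.02201816]), 'grasp_force': 0.0, 'grip_width': 0.08806555251757806}
```

View pics/scene0.png

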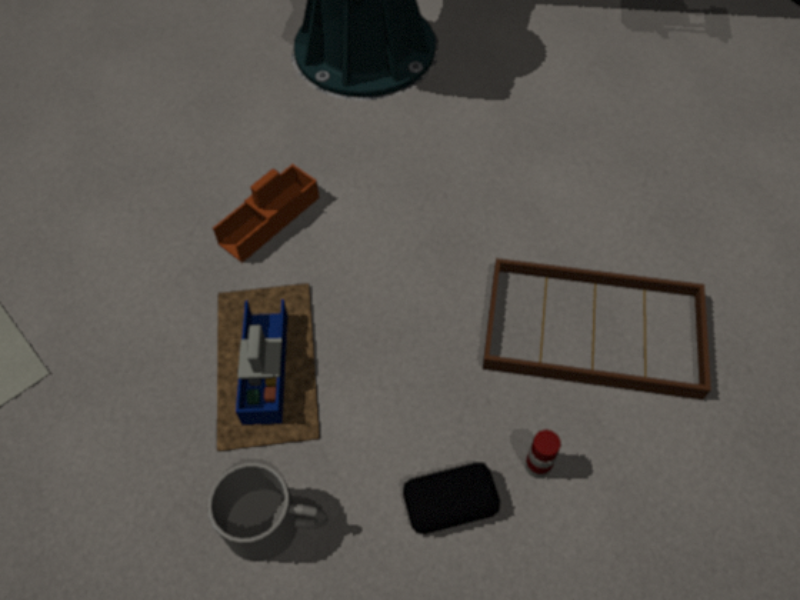

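View pics/side0.png

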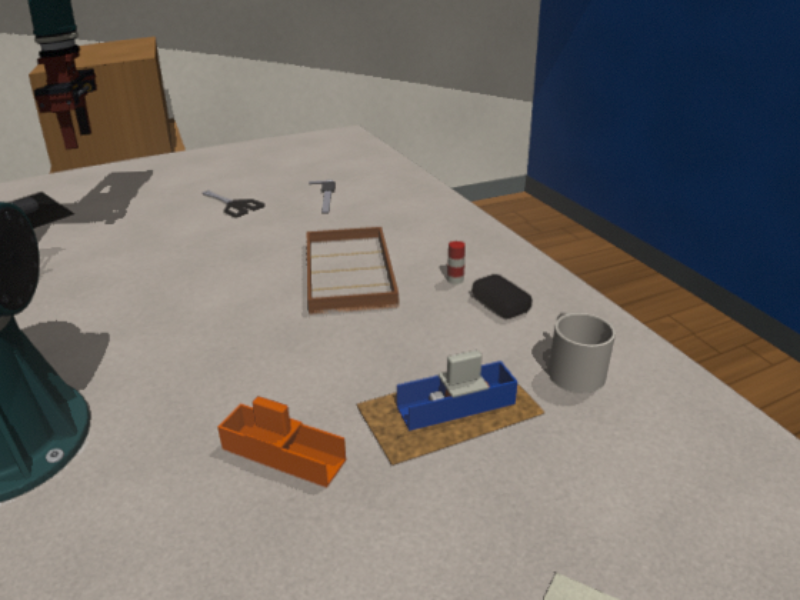

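```bash
python3 - <<'E'
from h import *
a=read_camera("scene"); np.save("scene.npy",a)
s=cv2.convertScaleAbs(cv2.resize(a[190:320,145:230],None,fx=4.6,fy=4.6,interpolation=cv2.INTER_CUBIC),alpha=1.8)
t=cv2.convertScaleAbs(cv2.resize(a[170:285,330:505],None,fx=2.3,fy=2.3,interpolation=cv2.INTER_CUBIC),alpha=1.6)
m=np.zeros((600,800,3),np.uint8); m[:s.shape[0],:s.shape[1]]=s; m[:t.shape[0],395:395+t.shape[1]]=t[:, :405]
cv2.imwrite("pics/c1.png",m)
E
```

```text
(no output)
```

View pics/c1.png

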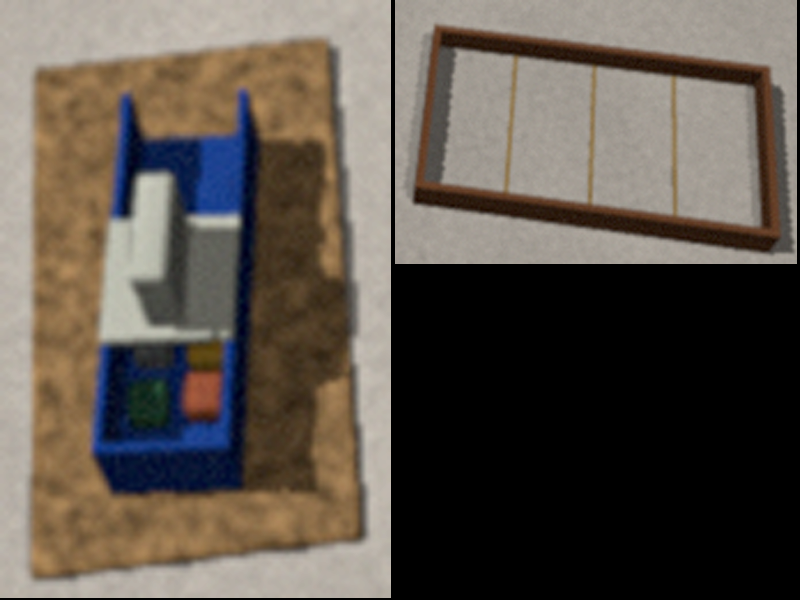

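```bash
python3 - <<'E'
from h import *
from scipy.optimize import least_squares
c=cam("scene")
def fit(name,P,U,x0,f,off,sub=0,z0=0):
    P=np.array(P,float)/1000; U=(np.array(U,float)-[sub,0]+.5)/f+off-.5
    def W(q):
        R=np.array([[np.cos(q[2]),-np.sin(q[2])],[np.sin(q[2]),np.cos(q[2])]])
        return np.c_[P[:,:2]@R.T+q[:2],P[:,2]+z0]
    r=least_squares(lambda q:(proj("scene",W(q),c)-U).ravel(),x0)
    print(name,r.x.round(4),np.degrees(r.x[2]).round(2),"\n",r.fun.reshape(-1,2).round(1).tolist())
fit("shaker",[[-75,-24,38],[-75,24,38],[75,-24,38],[75,24,38],[75,-24,0],[75,24,0],[-14,-7,81],[-14,7,81],[30,-7,81],[30,7,81]],
 [[121,92],[249,90],[95,450],[241,449],[113,490],[242,490],[137,172],[170,172],[132,278],[167,280]],[.5,-.2,0],4.6,[145,190],0,.005)
fit("mat",[[-110,-60,5],[-110,60,5],[110,60,5],[110,-60,5]],[[35,70],[328,40],[362,537],[33,577]],[.5,-.2,0],4.6,[145,190])
fit("tray",[[-75,-132,28],[-75,132,28],[75,132,28],[75,-132,28]],[[435,26],[770,67],[780,233],[414,188]],[.5,.3,0],2.3,[330,170],395)
print(ray("scene",[[250*.7,505*.7],[450*.7,495*.7],[545*.7,440*.7],[225*.7,505*.7],[318*.7,515*.7]],0.04))
print(-c[2].T@c[3])
E
```

```text
shaker [ 0.5731 -0.1819 -0.0812] -4.65 
 [[0.3, 0.4], [-0.5, -0.4], [-0.0, 0.6], [-2.1, -0.6], [0.5, 1.2], [1.0, -0.1], [-0.1, -0.3], [1.3, -0.6], [-0.7, 0.4], [0.5, -0.5]]
mat [ 0.5644 -0.1822 -0.0036] -0.21 
 [[-0.1, -0.2], [0.2, -0.8], [0.5, 0.3], [-0.6, 0.4]]
tray [ 0.5745  0.2289 -0.285 ] -16.33 
 [[-0.6, -0.4], [-0.4, -0.8], [0.3, 1.3], [0.6, -0.3]]
[[ 0.75486412 -0.19884194  0.04      ]
 [ 0.77174227  0.0130894   0.04      ]
 [ 0.72427956  0.12715868  0.04      ]
 [ 0.7514107  -0.22525169  0.04      ]
 [ 0.77486064 -0.12789522  0.04      ]]
[ 1.02309204 -0.06242499  0.833295  ]
```

Emit:
carry_out(motion=[-0.36, -0.195, 0.03, 1, 1, -0.36, -0.195, 0.03, 1, 1, -0.36, -0.195, 0.03, 1, 1, -0.36, -0.195, 0.03, 1, 1, -0.36, -0.195, 0.03, 1, 1, -0.36, -0.195, 0.03, 1, 1, -0.36, -0.195, 0.03, 1, 1, -0.36, -0.195, 0.03, 1, 1, -0.36, -0.195, 0.03, 1, 1, -0.608, -0.628, 0.05, 1, 1, -0.608, -0.628, 0.05, 1, 1, -0.608, -0.628, 0.05, 1, 1, -0.608, -0.628, 0.05, 1, 1, -0.608, -0.628, 0.05, 1, 1, -0.608, -0.628, 0.05, 1, 1, -0.608, -0.628, 0.05, 1, 1, -0.608, -0.628, 0.05, 1, 1, -0.608, -0.628, 0.05, 1, 1, -0.608, -0.628, 0.05, 1, 1, -0.608, -0.628, 0.05, 1, 1])

```text
time: 1.82
tcp_pos: [0.5598, -0.1158, 0.1942]
tool_rot: [-1.566, -2.723, 0.0]
wrist_force: [1.4, 0.8, 0.4]
grip_width: 0.0876
grasp_force: 0.0
```

Emit:
carry_out(motion=[0, 0, 0, 1, 1, 0, 0, 0, 1, 1, 0, 0, 0, 1, 1, 0, 0, 0, 1, 1, 0, 0, 0, 1, 1, 0, 0, 0, 1, 1, 0, 0, 0, 1, 1])

```text
time: 2.4
tcp_pos: [0.5596, -0.1137, 0.1941]
tool_rot: [-2.495, -1.909, 0.001]
wrist_force: [-0.6, 0.0, -0.2]
grip_width: 0.0878
grasp_force: 0.0
```

Emit:
carry_out(motion=[0, 0, 0, 1, 1, 0, 0, 0, 1, 1, 0, 0, 0, 1, 1, 0, 0, 0, 1, 1, 0, 0, 0, 1, 1, 0, 0, 0, 1, 1, 0, 0, 0, 1, 1])

```text
time: 2.98
tcp_pos: [0.5596, -0.1137, 0.1942]
tool_rot: [-3.035, -0.809, 0.001]
wrist_force: [-0.5, -1.0, 0.1]
grip_width: 0.0876
grasp_force: 0.0
```

```bash
cat >> h.py <<'E'
from scipy.spatial.transform import Rotation as Ro
def go(x,y,z,yaw):
    o=get_obs(); R=Ro.from_rotvec(o["tool_rot"]).as_matrix()
    s=R.T@(np.array([x,y,z])-o["tcp_pos"]); a=np.degrees(np.arctan2(R[1,0],R[0,0]))
    d=-((yaw-a+180)%360-180)
    print("t",o["time"].__round__(2),"tcp",o["tcp_pos"].round(4),"yaw",a.round(2),"-> shift",s.round(4),"twist",(d/45).round(4),"zaxis",R[:,2].round(3),"q",np.round(o["joints"],2))
E
python3 -c "
from h import *
go(.581,-.1826,.067,-4.65)
cv2.imwrite('pics/w.png',cv2.convertScaleAbs(read_camera('wrist'),alpha=1.6))"
```

```text
t 2.98 tcp [ 0.5596 -0.1137  0.1942] yaw 29.86 -> shift [-0.0157  0.0705  0.1271] twist 0.7668 zaxis [-0.001  0.    -1.   ] q [-0.32  0.36  1.63 -0.    1.15  0.73]
```

View pics/w.png

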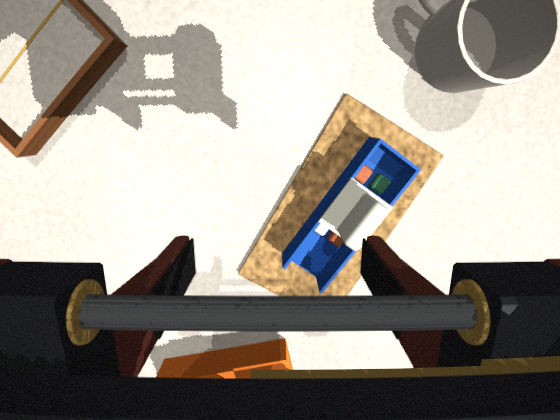

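```bash
python3 -c "
from h import *
q=[.5731,-.1819,-.0812];R=np.array([[np.cos(q[2]),-np.sin(q[2])],[np.sin(q[2]),np.cos(q[2])]])
P=np.array([[-75,-24,38],[-75,24,38],[75,-24,38],[75,24,38],[-14,-7,81],[-14,7,81],[30,-7,81],[30,7,81],[-17,-24,41],[-17,24,41],[33,24,41],[33,-24,41]])/1000
X=np.c_[P[:,:2]@R.T+q[:2],P[:,2]+.005]
u=proj('wrist',X);print(u.round(0).tolist())
a=cv2.convertScaleAbs(read_camera('wrist'),alpha=1.1)
b=cv2.resize(a[80:310,220:460],None,fx=2.5,fy=2.5,interpolation=2)
for p in u: cv2.circle(b,tuple(int(v) for v in (p+.5-[220,80])*2.5),2,(0,0,255),-1)
cv2.imwrite('pics/w2.png',b)"
```

```text
[[321.0, 294.0], [282.0, 269.0], [420.0, 171.0], [379.0, 140.0], [356.0, 255.0], [342.0, 246.0], [389.0, 212.0], [376.0, 202.0], [358.0, 250.0], [317.0, 223.0], [350.0, 179.0], [392.0, 208.0]]
```

View pics/w2.png

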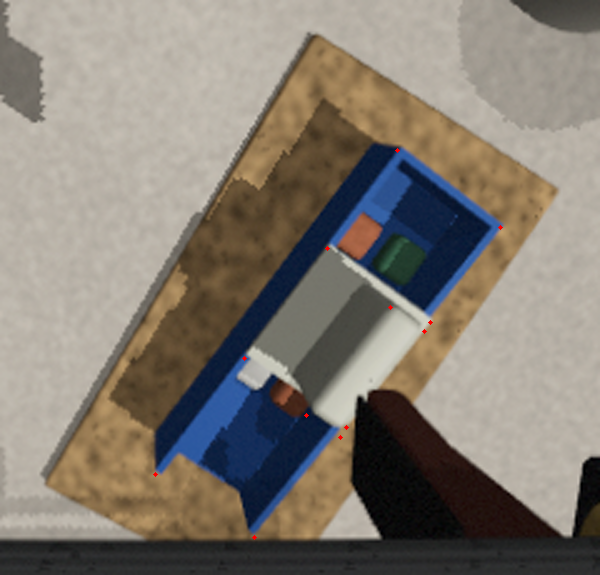

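Emit:
carry_out(motion=[-0.016, 0.07, 0.06, 0.767, 1, -0.016, 0.07, 0.06, 0.767, 1, -0.016, 0.07, 0.06, 0.767, 1, -0.016, 0.07, 0.06, 0.767, 1, -0.016, 0.07, 0.06, 0.767, 1, -0.016, 0.07, 0.06, 0.767, 1, -0.016, 0.0705, 0.08, 0.767, 1, -0.016, 0.0705, 0.1, 0.767, 1, -0.016, 0.0705, 0.115, 0.767, 1, -0.016, 0.0705, 0.125, 0.767, 1, -0.016, 0.0705, 0.125, 0.767, 1, -0.016, 0.0705, 0.125, 0.767, 1])

```text
time: 4.08
tcp_pos: [0.5813, -0.1825, 0.0693]
tool_rot: [-3.139, 0.114, 0.001]
wrist_force: [-0.0, -0.1, 0.7]
grip_width: 0.0878
grasp_force: 0.0
```

```bash
python3 -c "
from h import *
go(.581,-.1826,.067,-4.65)"
```

```text
t 4.08 tcp [ 0.5813 -0.1825  0.0693] yaw -4.17 -> shift [-0.0003  0.0001  0.0023] twist 0.0107 zaxis [-0.001  0.    -1.   ] q [-0.42  0.56  1.65 -0.    0.93  1.23]
```

Emit:
carry_out(motion=[0, 0, 0.001, 0.01, 0, 0, 0, 0.001, 0.01, 0, 0, 0, 0.001, 0.01, 0, 0, 0, 0.001, 0.01, 0, 0, 0, 0.001, 0.01, 0, 0, 0, 0.001, 0.01, 0, 0, 0, 0.001, 0.01, 0, 0, 0, 0.001, 0.01, 0], squeeze=50)

```text
time: 4.75
tcp_pos: [0.5815, -0.1827, 0.0685]
tool_rot: [3.139, -0.13, 0.0]
wrist_force: [0.2, -0.6, 0.2]
grip_width: 0.038
grasp_force: 0.0
```

Emit:
carry_out(motion=[0, 0, -0.002, 0, 0, 0, 0, -0.006, 0, 0, 0, 0, -0.012, 0, 0, 0, 0, -0.02, 0, 0, 0, 0, -0.03, 0, 0, 0, 0, -0.042, 0, 0, 0, 0, -0.055, 0, 0, 0, 0, -0.068, 0, 0, 0, 0, -0.08, 0, 0, 0, 0, -0.09, 0, 0, 0, 0, -0.098, 0, 0, 0, 0, -0.103, 0, 0, 0, 0, -0.105, 0, 0])

```text
time: 5.83
tcp_pos: [0.5818, -0.1828, 0.1745]
tool_rot: [3.138, -0.13, 0.002]
wrist_force: [-0.1, 0.1, -2.7]
grip_width: 0.0136
grasp_force: 49.9
```

```bash
python3 -c "
from h import *
go(.4845,.288,.16,163.7);print(get_obs()['grip_width'],get_obs()['wrist_force'])"
```

```text
t 5.83 tcp [ 0.5818 -0.1828  0.1745] yaw -4.74 -> shift [-0.1359 -0.4612  0.0141] twist -3.743 zaxis [ 0.001 -0.001 -1.   ] q [-0.42  0.44  1.57 -0.    1.14  1.24]
0.01358037174520181 [-0.11571699  0.0528144  -2.68275196]
```

Emit:
carry_out(motion=[0, 0, 0.006, 0, 0, 0, 0, 0.016, 0, 0, 0, 0, 0.028, 0, 0, 0, 0, 0.04, 0, 0, 0, 0, 0.052, 0, 0, 0, 0, 0.06, 0, 0, 0, 0, 0.066, 0, 0, 0, 0, 0.07, 0, 0, 0, 0, 0.072, 0, 0, 0, 0, 0.074, 0, 0, 0, 0, 0.074, 0, 0])

```text
time: 6.75
tcp_pos: [0.5817, -0.1828, 0.0995]
tool_rot: [3.139, -0.13, 0.0]
wrist_force: [-0.6, 0.3, -2.5]
grip_width: 0.0139
grasp_force: 49.9
```

```bash
python3 -c "
from h import *
a=read_camera('side');cv2.imwrite('pics/s2.png',cv2.resize(a[200:340,230:400],None,fx=4,fy=4,interpolation=2))"
```

```text
(no output)
```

View pics/s2.png

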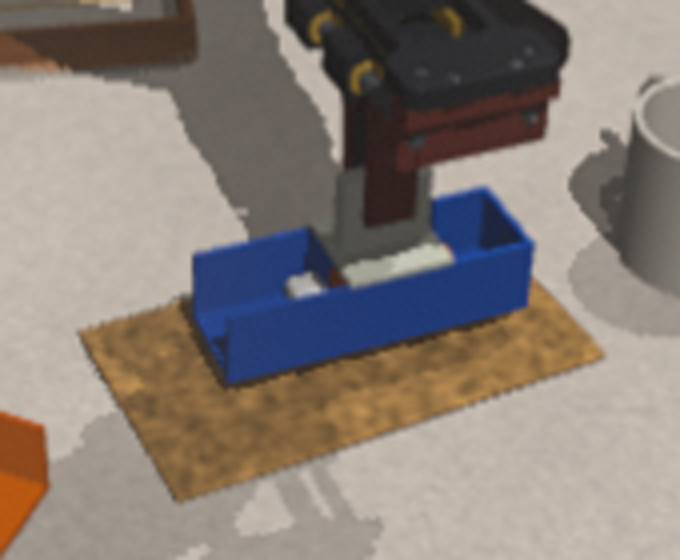

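Emit:
carry_out(motion=[0, 0, 0.003, 0, 0, 0, 0, 0.006, 0, 0, 0, 0, 0.009, 0, 0, 0, 0, 0.012, 0, 0, 0, 0, 0.012, 0, 0])

```text
time: 7.22
tcp_pos: [0.581, -0.1825, 0.0867]
tool_rot: [-3.139, 0.13, 0.002]
wrist_force: [0.1, 0.5, -3.0]
grip_width: 0.0139
grasp_force: 49.9
```

Emit:
carry_out(motion=[0, 0, 0.002, 0, 0, 0, 0, 0.004, 0, 0, 0, 0, 0.004, 0, 0])

```text
time: 7.47
tcp_pos: [0.5817, -0.1826, 0.0846]
tool_rot: [3.139, -0.13, 0.001]
wrist_force: [-2.1, 2.3, 7.8]
grip_width: 0.0138
grasp_force: 50.0
```

Emit:
carry_out(motion=[0, 0, 0.002, 0, 0, 0, 0, 0.004, 0, 0, 0, 0, 0.004, 0, 0])

```text
time: 7.72
tcp_pos: [0.5817, -0.1824, 0.0845]
tool_rot: [3.139, -0.129, 0.002]
wrist_force: [-11.4, 5.3, 39.4]
grip_width: 0.0138
grasp_force: 50.0
```

Emit:
carry_out(motion=[0, 0, -0.004, 0, 0.35, 0, 0, -0.004, 0, 0.35, 0, 0, -0.004, 0, 0.35, 0, 0, 0, 0, 0.35, 0, 0, 0.005, 0, 0.35, 0, 0, 0.01, 0, 0.35, 0, 0, 0.01, 0, 0.35, 0, 0, 0.01, 0, 0.35])

```text
time: 8.38
tcp_pos: [0.5808, -0.1825, 0.0683]
tool_rot: [-3.138, 0.13, 0.003]
wrist_force: [0.5, 0.9, -0.1]
grip_width: 0.0307
grasp_force: 0.0
```

```bash
python3 -c "
from h import *
go(.581,-.1826,.068,-4.65);print(get_obs()['grip_width'],get_obs()['wrist_force'])"
```

```text
t 8.38 tcp [ 0.5808 -0.1825  0.0683] yaw -4.74 -> shift [0.0002 0.0001 0.0003] twist -0.002 zaxis [-0.002  0.001 -1.   ] q [-0.42  0.57  1.65 -0.    0.92  1.24]
0.030720393417404894 [ 0.48836941  0.91697928 -0.09065008]
```

Emit:
carry_out(motion=[0, 0, 0, 0, 0, 0, 0, 0, 0, 0, 0, 0, 0, 0, 0, 0, 0, 0, 0, 0, 0, 0, 0, 0, 0, 0, 0, 0, 0, 0], squeeze=58)

```text
time: 8.88
tcp_pos: [0.5815, -0.1827, 0.0695]
tool_rot: [3.139, -0.13, 0.0]
wrist_force: [0.4, -0.5, -1.7]
grip_width: 0.0135
grasp_force: 58.0
```

Emit:
carry_out(motion=[0, 0, -0.003, 0, 0, 0, 0, -0.01, 0, 0, 0, 0, -0.02, 0, 0, 0, 0, -0.032, 0, 0, 0, 0, -0.044, 0, 0, 0, 0, -0.056, 0, 0, 0, 0, -0.068, 0, 0, 0, 0, -0.078, 0, 0, 0, 0, -0.084, 0, 0, 0, 0, -0.088, 0, 0, 0, 0, -0.09, 0, 0])

```text
time: 9.8
tcp_pos: [0.5816, -0.1828, 0.1602]
tool_rot: [3.139, -0.13, 0.001]
wrist_force: [0.7, 0.8, -2.8]
grip_width: 0.0138
grasp_force: 58.0
```

```bash
python3 -c "
from h import *
go(.4845,.288,.16,163.7);print(get_obs()['grip_width'],get_obs()['wrist_force'])"
```

```text
t 9.8 tcp [ 0.5816 -0.1828  0.1602] yaw -4.74 -> shift [-1.357e-01 -4.612e-01 -1.000e-04] twist -3.743 zaxis [ 0.001 -0.    -1.   ] q [-0.42  0.45  1.58 -0.    1.11  1.24]
0.013787686939466099 [ 0.74743902  0.82448528 -2.78185511]
```

Emit:
carry_out(motion=[-0.002, -0.004, 0, -0.04, 0, -0.005, -0.01, 0, -0.11, 0, -0.009, -0.018, 0, -0.2, 0, -0.014, -0.028, 0, -0.31, 0, -0.02, -0.04, 0, -0.44, 0, -0.026, -0.052, 0, -0.57, 0, -0.032, -0.063, 0, -0.69, 0, -0.036, -0.072, 0, -0.79, 0, -0.04, -0.079, 0, -0.87, 0, -0.042, -0.084, 0, -0.92, 0, -0.0427, -0.085, 0, -0.936, 0])

```text
time: 10.72
tcp_pos: [0.5449, -0.0934, 0.1588]
tool_rot: [-2.973, -1.01, 0.002]
wrist_force: [-0.2, 0.3, -2.2]
grip_width: 0.0135
grasp_force: 58.0
```

Emit:
carry_out(motion=[0.001, -0.004, 0, -0.04, 0, 0.003, -0.011, 0, -0.11, 0, 0.005, -0.019, 0, -0.2, 0, 0.008, -0.03, 0, -0.31, 0, 0.012, -0.043, 0, -0.44, 0, 0.015, -0.056, 0, -0.57, 0, 0.019, -0.067, 0, -0.69, 0, 0.021, -0.077, 0, -0.79, 0, 0.023, -0.085, 0, -0.87, 0, 0.025, -0.09, 0, -0.92, 0, 0.0253, -0.0916, 0, -0.936, 0])

```text
time: 11.63
tcp_pos: [0.5099, -0.0058, 0.1591]
tool_rot: [-2.413, -2.01, 0.001]
wrist_force: [0.1, 0.4, -3.6]
grip_width: 0.014
grasp_force: 58.0
```

Emit:
carry_out(motion=[0.003, -0.002, 0, -0.04, 0, 0.009, -0.006, 0, -0.11, 0, 0.017, -0.011, 0, -0.2, 0, 0.026, -0.017, 0, -0.31, 0, 0.038, -0.024, 0, -0.44, 0, 0.049, -0.031, 0, -0.57, 0, 0.059, -0.038, 0, -0.69, 0, 0.068, -0.043, 0, -0.79, 0, 0.075, -0.047, 0, -0.87, 0, 0.079, -0.05, 0, -0.92, 0, 0.0802, -0.051, 0, -0.936, 0])

```text
time: 12.55
tcp_pos: [0.4747, 0.0821, 0.1593]
tool_rot: [-1.531, -2.743, 0.0]
wrist_force: [-0.7, -0.2, -2.0]
grip_width: 0.0143
grasp_force: 58.0
```

Emit:
carry_out(motion=[0.004, 0.001, 0, -0.04, 0, 0.011, 0.002, 0, -0.11, 0, 0.02, 0.003, 0, -0.2, 0, 0.031, 0.005, 0, -0.31, 0, 0.044, 0.008, 0, -0.44, 0, 0.057, 0.01, 0, -0.57, 0, 0.069, 0.012, 0, -0.69, 0, 0.079, 0.013, 0, -0.79, 0, 0.087, 0.015, 0, -0.87, 0, 0.092, 0.016, 0, -0.92, 0, 0.0937, 0.016, 0, -0.936, 0])

```text
time: 13.47
tcp_pos: [0.4394, 0.1704, 0.1594]
tool_rot: [0.442, 3.11, 0.0]
wrist_force: [0.4, 0.6, -2.3]
grip_width: 0.0138
grasp_force: 58.0
```

```bash
python3 -c "
from h import *
go(.4395,.17,.113,163.7)
a=read_camera('scene');w=read_camera('wrist')
m=np.zeros((600,800,3),np.uint8);b=cv2.convertScaleAbs(cv2.resize(a[130:290,270:510],None,fx=2.5,fy=2.5,interpolation=2),alpha=1.6);m[:400,:600]=b
s=read_camera('side');c=cv2.resize(s[110:250,150:350],None,fx=1.4,fy=1.4,interpolation=2);m[404:600,:280]=c;d=cv2.resize(w,(266,200));m[400:600,290:556]=d
cv2.imwrite('pics/p1.png',m)"
```

```text
t 13.47 tcp [0.4394 0.1704 0.1594] yaw 163.84 -> shift [-0.0002 -0.0004  0.0464] twist 0.0031 zaxis [ 0.  0. -1.] q [ 0.22  0.28  1.88 -0.    0.99 -1.07]
```

View pics/p1.png

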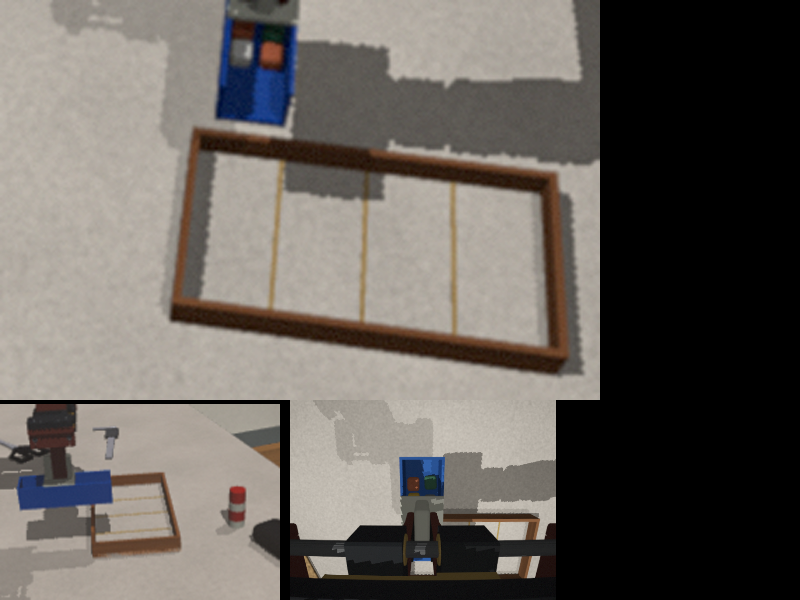

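Emit:
carry_out(motion=[0.002, 0, 0.004, 0, 0, 0.006, 0, 0.012, 0, 0, 0.009, 0, 0.022, 0, 0, 0.012, 0, 0.033, 0, 0, 0.014, 0, 0.041, 0, 0, 0.015, 0, 0.045, 0, 0, 0.015, 0, 0.046, 0, 0, 0.015, 0, 0.046, 0, 0])

```text
time: 14.28
tcp_pos: [0.4248, 0.1741, 0.1131]
tool_rot: [-0.444, -3.109, 0.001]
wrist_force: [0.1, -0.2, -1.9]
grip_width: 0.0137
grasp_force: 58.0
```

```bash
cat >> h.py <<'E'
ref=np.load("scene.npy") if __import__("os").path.exists("scene.npy") else None
TQ=(.5745,.2289,-.285)
def tw(p,z,q=TQ):
    p=np.array(p,float);c,s=np.cos(q[2]),np.sin(q[2])
    return np.c_[p[:,0]*c-p[:,1]*s+q[0],p[:,0]*s+p[:,1]*c+q[1],np.full(len(p),z)]
def rect(img,corn,world,size):
    H=cv2.getPerspectiveTransform(np.float32(proj("scene",world)),np.float32([[0,0],[size[0],0],[size[0],size[1]],[0,size[1]]]))
    return cv2.warpPerspective(img,H,size)
def look(tag):
    a=read_camera("scene"); o=get_obs(); np.save(f"im_{tag}.npy",a)
    # tray floor at z=.006(+6): columns y -126..126 (3mm), rows x -69..69
    W=tw([[-.069,-.126],[-.069,.126],[.069,.126],[.069,-.126]],.012)
    T=rect(a,0,W,(252,138)); T0=rect(ref,0,W,(252,138))
    # shaker mouth part: cols y -21..21 , rows x -75..-15 (shaker)
    R=Ro.from_rotvec(o["tool_rot"]).as_matrix(); yaw=np.arctan2(R[1,0],R[0,0])
    q=(o["tcp_pos"][0]-.008*np.cos(yaw),o["tcp_pos"][1]-.008*np.sin(yaw),yaw)
    zf=o["tcp_pos"][2]-.0635+.010
    S=rect(a,0,tw([[-.085,.021],[-.085,-.021],[-.015,-.021],[-.015,.021]],zf,q),(42,70))
    d=cv2.cvtColor(cv2.convertScaleAbs(T,alpha=1.6),cv2.COLOR_BGR2LAB).astype(int)
    return a,T,T0,S,o
def chips(T,T0):
    h=cv2.cvtColor(T,cv2.COLOR_BGR2HSV); 
    return h
E
python3 - <<'E'
from h import *
a,T,T0,S,o=look("a")
m=np.zeros((600,800,3),np.uint8)
b=cv2.convertScaleAbs(cv2.resize(T,None,fx=2.3,fy=2.3),alpha=1.6);m[:b.shape[0],:b.shape[1]]=b
b=cv2.convertScaleAbs(cv2.resize(S,None,fx=4,fy=4),alpha=1.8);m[:b.shape[0],600:600+b.shape[1]]=b
b=cv2.convertScaleAbs(cv2.resize(a[130:240,300:460],None,fx=2.4,fy=2.4,interpolation=2),alpha=1.7);m[330:330+b.shape[0],:b.shape[1]]=b
cv2.imwrite("pics/p2.png",m)
go(0,0,0,0)
E
```

```text
t 14.33 tcp [0.4253 0.1742 0.1135] yaw 163.73 -> shift [ 0.3595 -0.2863  0.1134] twist 3.6385 zaxis [ 0. -0. -1.] q [ 0.24  0.33  1.95 -0.    0.86 -1.05]
```

View pics/p2.png

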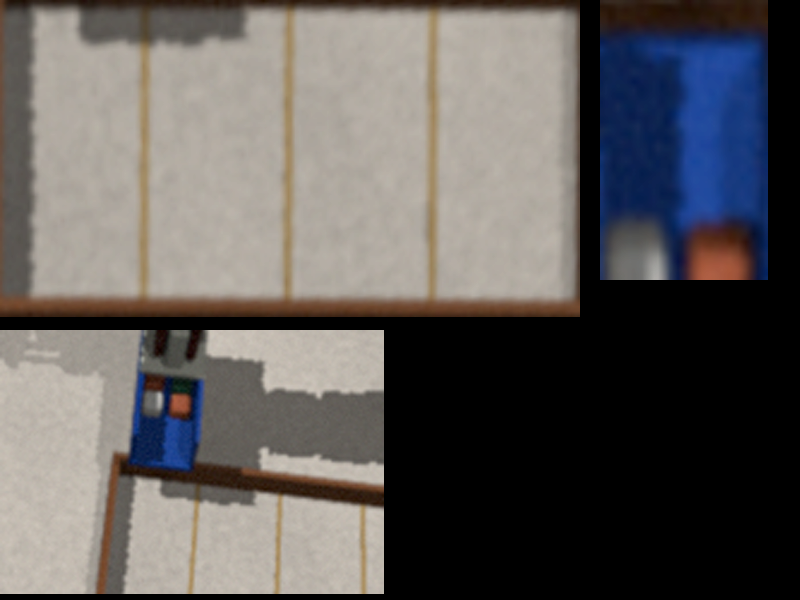

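Emit:
carry_out(motion=[-0.004, 0, 0, 0, 0, -0.012, 0, 0, 0, 0, -0.024, 0, 0, 0, 0, -0.04, 0, 0, 0, 0, -0.024, 0, 0, 0, 0, -0.012, 0, 0, 0, 0, -0.004, 0, 0, 0, 0, 0, 0, 0, 0, 0, 0, 0, 0, 0, 0])

```text
time: 15.08
tcp_pos: [0.4234, 0.1743, 0.1133]
tool_rot: [-0.442, -3.109, 0.001]
wrist_force: [1.3, 0.8, -3.4]
grip_width: 0.0137
grasp_force: 58.0
```

```bash
cat >> h.py <<'E'
def rep(tag):
    a,T,T0,S,o=look(tag)
    s=S.astype(int); blue=(s[:,:,0]>1.6*s[:,:,2]+5)
    for n,c in(("L(-)",slice(6,18)),("R(+)",slice(24,37))):
        r=(~blue[:,c]).mean(1)
        print(n,"".join("#" if v>.5 else "." for v in r[::2]),"front x=",next((i-85 for i in range(13,70) if r[i]>.5),None))
    t,t0=T.astype(float),T0.astype(float)
    g=t.mean(2)/t0.mean(2); 
    ch=np.abs(t/t.sum(2,keepdims=True)-t0/t0.sum(2,keepdims=True)).sum(2)
    ch=cv2.GaussianBlur(ch,(5,5),0)
    m=((ch>.06)|(cv2.GaussianBlur(g,(3,3),0)>1.25)).astype(np.uint8)
    n,l,st,ce=cv2.connectedComponentsWithStats(m)
    for i in range(1,n):
        if st[i,4]>25:
            k=l==i
            print("blob tray x %4d y %4d area %d bay %d bgr %s"%(ce[i,1]-69,ce[i,0]-126,st[i,4],int(ce[i,0]//63),t[k].mean(0).round()))
    for r in range(3,138,6): print("".join("o" if ch[r,c]>.06 else "+" if g[r,c]>1.25 else "-" if g[r,c]<.8 else "." for c in range(2,252,4)))
    print("t",round(o["time"],2),o["tcp_pos"].round(4))
E
python3 -c "
from h import *
rep('b')"
```

```text
L(-) #####...............############### front x= -45
R(+) #####................############## front x= -44
blob tray x  -68 y  -83 area 28 bay 0 bgr [13. 19. 27.]
blob tray x  -68 y  -69 area 31 bay 0 bgr [15. 21. 30.]
blob tray x  -68 y  -52 area 44 bay 1 bgr [14. 20. 30.]
blob tray x  -67 y  -31 area 63 bay 1 bgr [14. 21. 30.]
.........---------------o-.....................................
........-------------------....................................
.........--------------........................................
...............................................................
...............................................................
...............................................................
...............................................................
...............................................................
...............................................................
...............................................................
...............................................................
...............................................................
...............................................................
...............................................................
...............................................................
...............................................................
...............................................................
...............................................................
...............................................................
...............................................................
...............................................................
...............................................................
...............................................................
t 15.13 [0.4244 0.1743 0.1135]
```

Emit:
carry_out(motion=[-0.004, 0, 0, 0, 0, -0.012, 0, 0, 0, 0, -0.024, 0, 0, 0, 0, -0.04, 0, 0, 0, 0, -0.024, 0, 0, 0, 0, -0.012, 0, 0, 0, 0, -0.004, 0, 0, 0, 0, 0, 0, 0, 0, 0, 0, 0, 0, 0, 0, -0.004, 0, 0, 0, 0, -0.012, 0, 0, 0, 0, -0.024, 0, 0, 0, 0, -0.04, 0, 0, 0, 0, -0.024, 0, 0, 0, 0, -0.012, 0, 0, 0, 0, -0.004, 0, 0, 0, 0, 0, 0, 0, 0, 0, 0, 0, 0, 0, 0])

```text
time: 16.63
tcp_pos: [0.4235, 0.1743, 0.1132]
tool_rot: [-0.443, -3.109, 0.001]
wrist_force: [-0.5, -0.5, -2.0]
grip_width: 0.0137
grasp_force: 58.0
```

```bash
python3 -c "
from h import *
rep('c')"
```

```text
L(-) ################################### front x= -72
R(+) ################################### front x= -72
blob tray x  -68 y  -84 area 38 bay 0 bgr [14. 20. 28.]
blob tray x  -68 y  -69 area 35 bay 0 bgr [14. 20. 30.]
blob tray x  -67 y  -45 area 74 bay 1 bgr [16. 22. 31.]
blob tray x  -67 y  -26 area 32 bay 1 bgr [15. 21. 30.]
.........-------------o-o-.....................................
........-------------------....................................
.........---------------.......................................
...............................................................
...............................................................
...............................................................
...............................................................
...............................................................
...............................................................
...............................................................
...............................................................
...............................................................
...............................................................
...............................................................
...............................................................
...............................................................
...............................................................
...............................................................
...............................................................
...............................................................
...............................................................
...............................................................
...............................................................
t 16.68 [0.4245 0.1743 0.1134]
```

Emit:
carry_out(motion=[-0.004, 0, 0, 0, 0, -0.012, 0, 0, 0, 0, -0.024, 0, 0, 0, 0, -0.04, 0, 0, 0, 0, -0.024, 0, 0, 0, 0, -0.012, 0, 0, 0, 0, -0.004, 0, 0, 0, 0, 0, 0, 0, 0, 0, 0, 0, 0, 0, 0])

```text
time: 17.43
tcp_pos: [0.4234, 0.1743, 0.1133]
tool_rot: [-0.443, -3.109, 0.001]
wrist_force: [-0.5, -1.1, -2.4]
grip_width: 0.0138
grasp_force: 58.0
```

```bash
python3 -c "
from h import *
rep('d')"
```

```text
L(-) #####...########################### front x= -69
R(+) #####.....#######################.. front x= -65
blob tray x  -68 y  -84 area 26 bay 0 bgr [13. 18. 27.]
blob tray x  -68 y  -68 area 29 bay 0 bgr [13. 20. 29.]
blob tray x  -67 y  -40 area 109 bay 1 bgr [16. 21. 31.]
blob tray x   -1 y  -53 area 363 bay 1 bgr [36. 48. 75.]
blob tray x   26 y  -87 area 55 bay 0 bgr [119. 121. 121.]
.........-------------o-o-.....................................
........-------------------....................................
.........---------------.......................................
...............................................................
...............................................................
...............................................................
...............................................................
...............................................................
...............................................................
...............................................................
................oooo...........................................
................ooooo-.........................................
................oooo--.........................................
...............................................................
...............................................................
........+++....................................................
.........++.-..................................................
..........---..................................................
...............................................................
...............................................................
...............................................................
...............................................................
........................+......................................
t 17.48 [0.4245 0.1743 0.1135]
```

Emit:
carry_out(motion=[0, 0.003, 0, 0, 0, 0, 0.009, 0, 0, 0, 0, 0.018, 0, 0, 0, 0, 0.03, 0, 0, 0, 0, 0.044, 0, 0, 0, 0, 0.058, 0, 0, 0, 0, 0.072, 0, 0, 0, 0, 0.086, 0, 0, 0, 0, 0.099, 0, 0, 0, 0, 0.11, 0, 0, 0, 0, 0.118, 0, 0, 0, 0, 0.123, 0, 0, 0, 0, 0.126, 0, 0, 0, 0, 0.126, 0, 0, 0])

```text
time: 18.65
tcp_pos: [0.4603, 0.2954, 0.1133]
tool_rot: [-0.444, -3.11, 0.0]
wrist_force: [-0.5, -0.4, -2.7]
grip_width: 0.0138
grasp_force: 58.0
```

Emit:
carry_out(motion=[-0.004, 0, 0, 0, 0, -0.012, 0, 0, 0, 0, -0.024, 0, 0, 0, 0, -0.04, 0, 0, 0, 0, -0.024, 0, 0, 0, 0, -0.012, 0, 0, 0, 0, -0.004, 0, 0, 0, 0, 0, 0, 0, 0, 0, 0, 0, 0, 0, 0])

```text
time: 19.4
tcp_pos: [0.4587, 0.2952, 0.1133]
tool_rot: [-0.442, -3.109, 0.001]
wrist_force: [-0.1, -0.3, -1.4]
grip_width: 0.0136
grasp_force: 58.0
```

```bash
python3 -c "
from h import *
rep('e')"
```

```text
L(-) ####.........###################### front x= -60
R(+) #####.........###########....###### front x= -57
blob tray x  -67 y   49 area 49 bay 2 bgr [14. 21. 30.]
blob tray x  -67 y   77 area 139 bay 3 bgr [13. 20. 30.]
blob tray x  -26 y   30 area 346 bay 2 bgr [34. 43. 68.]
blob tray x  -23 y   59 area 302 bay 2 bgr [36. 46. 29.]
blob tray x   -1 y  -53 area 360 bay 1 bgr [34. 46. 73.]
........................................--o---o--oo-ooo-o-.....
........................................------------------.....
........................................--------------.--......
...............................................................
...............................................................
......................................ooo......................
.....................................oooo...-ooo...............
....................................-oooo--.ooooo..............
.....................................oooo--.oooo--.............
..............................................--...............
................oooo...........................................
................ooooo-.........................................
................oooo--.........................................
...............................................................
...............................................................
.........+.....................................................
............-..................................................
..........---..................................................
...............................................................
...............................................................
...............................................................
...............................................................
....o..........................................................
t 19.45 [0.4596 0.2953 0.1135]
```

Emit:
carry_out(motion=[0, 0.003, 0, 0, 0, 0, 0.009, 0, 0, 0, 0, 0.018, 0, 0, 0, 0, 0.028, 0, 0, 0, 0, 0.038, 0, 0, 0, 0, 0.046, 0, 0, 0, 0, 0.052, 0, 0, 0, 0, 0.0545, 0, 0, 0, 0, 0.055, 0, 0, 0, 0, 0.055, 0, 0, 0])

```text
time: 20.28
tcp_pos: [0.4754, 0.348, 0.1132]
tool_rot: [-0.444, -3.11, 0.001]
wrist_force: [-0.5, 0.1, -1.9]
grip_width: 0.0136
grasp_force: 58.0
```

Emit:
carry_out(motion=[-0.004, 0, 0, 0, 0, -0.012, 0, 0, 0, 0, -0.024, 0, 0, 0, 0, -0.04, 0, 0, 0, 0, -0.024, 0, 0, 0, 0, -0.012, 0, 0, 0, 0, -0.004, 0, 0, 0, 0, 0, 0, 0, 0, 0, 0, 0, 0, 0, 0, -0.004, 0, 0, 0, 0, -0.012, 0, 0, 0, 0, -0.024, 0, 0, 0, 0, -0.04, 0, 0, 0, 0, -0.024, 0, 0, 0, 0, -0.012, 0, 0, 0, 0, -0.004, 0, 0, 0, 0, 0, 0, 0, 0, 0, 0, 0, 0, 0, 0])

```text
time: 21.78
tcp_pos: [0.4742, 0.348, 0.1133]
tool_rot: [-0.442, -3.109, 0.001]
wrist_force: [0.4, -0.5, -2.5]
grip_width: 0.0139
grasp_force: 58.0
```

```bash
python3 -c "
from h import *
rep('f')"
```

```text
L(-) ####.....############.............. front x= -67
R(+) #####.........##########........... front x= -58
blob tray x  -67 y  108 area 167 bay 3 bgr [12. 18. 26.]
blob tray x  -26 y   30 area 345 bay 2 bgr [32. 41. 65.]
blob tray x  -23 y   59 area 303 bay 2 bgr [34. 44. 28.]
blob tray x   -1 y  -53 area 358 bay 1 bgr [32. 43. 70.]
blob tray x   17 y   92 area 389 bay 3 bgr [33. 65. 80.]
......................................................ooooooooo
.....................................................----------
.....................................................----------
...............................................................
...............................................................
......................................ooo.....-................
.....................................oooo...-ooo...............
....................................-oooo---ooooo..............
.....................................ooo---.oooo--......----...
.............................................----......------..
................oooo-..................................------..
...............-ooooo-.........................................
................oooo--................................oo.......
....................................................ooooo......
....................................................ooooo-.....
....................................................ooooo-.....
.......-....-........................................-.........
........-----..................................................
..........-....................................................
...............................................................
...............................................................
...............................................................
...............................................................
t 21.83 [0.475  0.3481 0.1134]
```

Emit:
carry_out(motion=[0, -0.003, 0, 0, 0, 0, -0.009, 0, 0, 0, 0, -0.018, 0, 0, 0, 0, -0.03, 0, 0, 0, 0, -0.044, 0, 0, 0, 0, -0.058, 0, 0, 0, 0, -0.071, 0, 0, 0, 0, -0.083, 0, 0, 0, 0, -0.093, 0, 0, 0, 0, -0.1, 0, 0, 0, 0, -0.104, 0, 0, 0, 0, -0.105, 0, 0, 0, 0, -0.105, 0, 0, 0])

```text
time: 22.92
tcp_pos: [0.4465, 0.2471, 0.1135]
tool_rot: [0.445, 3.11, 0.0]
wrist_force: [-0.1, -0.8, -1.7]
grip_width: 0.0139
grasp_force: 58.0
```

Emit:
carry_out(motion=[-0.004, 0, 0, 0, 0, -0.012, 0, 0, 0, 0, -0.024, 0, 0, 0, 0, -0.04, 0, 0, 0, 0, -0.024, 0, 0, 0, 0, -0.012, 0, 0, 0, 0, -0.004, 0, 0, 0, 0, 0, 0, 0, 0, 0, 0, 0, 0, 0, 0, -0.004, 0, 0, 0, 0, -0.012, 0, 0, 0, 0, -0.024, 0, 0, 0, 0, -0.04, 0, 0, 0, 0, -0.024, 0, 0, 0, 0, -0.012, 0, 0, 0, 0, -0.004, 0, 0, 0, 0, 0, 0, 0, 0, 0, 0, 0, 0, 0, 0])

```text
time: 24.42
tcp_pos: [0.4449, 0.2472, 0.1133]
tool_rot: [-0.443, -3.109, 0.001]
wrist_force: [-0.4, 0.1, -2.0]
grip_width: 0.0137
grasp_force: 58.0
```

```bash
python3 -c "
from h import *
rep('g')"
```

```text
L(-) #####.............................. front x= None
R(+) ####............................... front x= None
blob tray x  -67 y   13 area 193 bay 2 bgr [14. 20. 30.]
blob tray x  -67 y   50 area 43 bay 2 bgr [15. 22. 32.]
blob tray x  -31 y  -22 area 354 bay 1 bgr [38. 49. 78.]
blob tray x  -26 y   30 area 345 bay 2 bgr [35. 44. 70.]
blob tray x  -23 y   59 area 303 bay 2 bgr [37. 47. 30.]
blob tray x   -3 y    4 area 281 bay 2 bgr [34. 44. 29.]
blob tray x   -1 y  -53 area 356 bay 1 bgr [35. 47. 75.]
blob tray x   17 y   92 area 390 bay 3 bgr [36. 70. 86.]
blob tray x   26 y  -87 area 44 bay 0 bgr [118. 120. 121.]
...........................-o----oo-ooo----oo..................
...........................------------------..................
...........................---------------.....................
...............................................................
.........................ooo...................................
........................oooo..........ooo......................
........................oooo-........oooo...-ooo...............
.......................-oooo
[... 326 characters left out ...]
--..................oo.......
....................................................ooooo......
....................................................ooooo......
........++..........................................ooooo-.....
.........++.-..................................................
..........---..................................................
...............................................................
...............................................................
...............................................................
...............................................................
...............................................................
t 24.47 [0.4458 0.2473 0.1135]
```

Emit:
carry_out(motion=[0, 0, -0.02, 0, 0, 0, 0, -0.04, 0, 0, 0, 0, -0.06, 0, 0, 0, 0, -0.06, 0, 0])

```text
time: 24.8
tcp_pos: [0.4491, 0.2482, 0.1769]
tool_rot: [0.443, 3.104, 0.005]
wrist_force: [1.0, 0.2, -2.5]
grip_width: 0.0136
grasp_force: 58.0
```

Emit:
carry_out(motion=[-0.012, -0.019, 0, 0.14, 0, -0.03, -0.047, 0, 0.3, 0, -0.0609, -0.0942, 0, 0.936, 0, -0.0609, -0.0942, 0, 0.936, 0, -0.0609, -0.0942, 0, 0.936, 0, -0.0609, -0.0942, 0, 0.936, 0, -0.0609, -0.0942, 0, 0.936, 0, -0.0609, -0.0942, 0, 0.936, 0])

```text
time: 25.47
tcp_pos: [0.4783, 0.1395, 0.1728]
tool_rot: [-1.527, -2.745, 0.001]
wrist_force: [-0.5, -0.2, -1.6]
grip_width: 0.0138
grasp_force: 58.0
```

Emit:
carry_out(motion=[-0.018, -0.005, 0, 0.15, 0, -0.036, -0.01, 0, 0.3, 0, -0.054, -0.015, 0, 0.46, 0, -0.072, -0.02, 0, 0.62, 0, -0.09, -0.024, 0, 0.77, 0, -0.1083, -0.029, 0, 0.936, 0, -0.1083, -0.029, 0, 0.936, 0])

```text
time: 26.05
tcp_pos: [0.5119, 0.0299, 0.1733]
tool_rot: [2.416, 2.004, 0.0]
wrist_force: [-0.8, 0.2, -1.7]
grip_width: 0.014
grasp_force: 58.0
```

Emit:
carry_out(motion=[-0.017, 0.009, 0, 0.15, 0, -0.034, 0.018, 0, 0.3, 0, -0.05, 0.026, 0, 0.46, 0, -0.067, 0.034, 0, 0.62, 0, -0.084, 0.043, 0, 0.77, 0, -0.0998, 0.0511, 0, 0.936, 0, -0.0998, 0.0511, 0, 0.936, 0])

```text
time: 26.63
tcp_pos: [0.544, -0.0771, 0.1733]
tool_rot: [2.975, 1.004, 0.002]
wrist_force: [0.6, 0.3, -1.2]
grip_width: 0.0138
grasp_force: 58.0
```

Emit:
carry_out(motion=[-0.007, 0.018, 0, 0.15, 0, -0.013, 0.035, 0, 0.3, 0, -0.02, 0.052, 0, 0.46, 0, -0.026, 0.07, 0, 0.62, 0, -0.033, 0.088, 0, 0.77, 0, -0.0398, 0.1048, 0, 0.936, 0, -0.0398, 0.1048, 0, 0.936, 0, -0.0398, 0.1048, 0, 0.936, 0])

```text
time: 27.3
tcp_pos: [0.5744, -0.1818, 0.173]
tool_rot: [-3.138, 0.121, 0.001]
wrist_force: [-0.7, 1.2, -1.6]
grip_width: 0.0137
grasp_force: 58.0
```

```bash
python3 -c "
from h import *
go(.574,-.1825,.072,-4.65)
a=read_camera('scene');m=np.zeros((600,800,3),np.uint8);m[:300,:400]=cv2.resize(cv2.convertScaleAbs(a,alpha=1.6),(400,300),interpolation=cv2.INTER_AREA)
m[300:600,400:]=cv2.resize(read_camera('wrist'),(400,300))
m[:300,400:]=cv2.resize(read_camera('side'),(400,300))
b=cv2.convertScaleAbs(cv2.resize(a[165:290,330:510],(400,278)),alpha=1.6);m[310:588,:400]=b
cv2.imwrite('pics/p3.png',m)"
```

```text
t 27.3 tcp [ 0.5744 -0.1818  0.173 ] yaw -4.4 -> shift [-0.0003  0.0008  0.101 ] twist 0.0055 zaxis [-0.001  0.001 -1.   ] q [-0.42  0.43  1.58  0.    1.13  1.23]
```

View pics/p3.png

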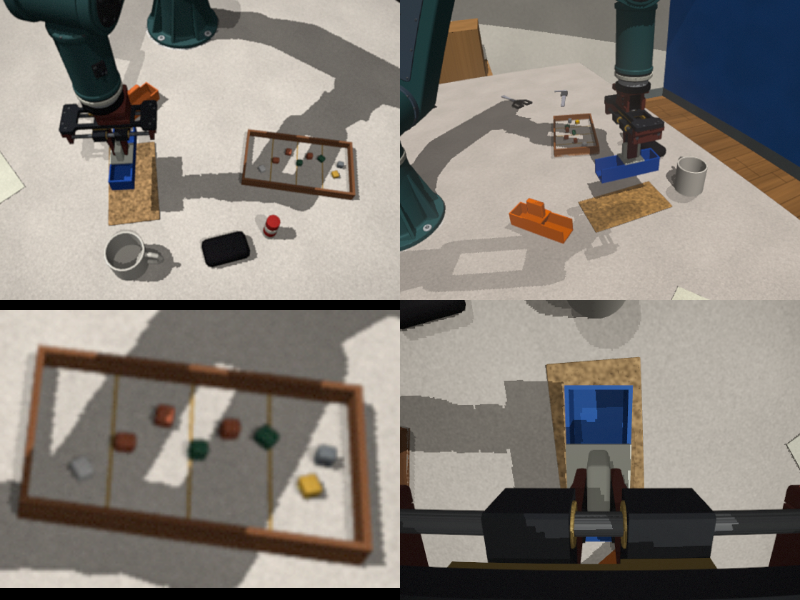

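Emit:
carry_out(motion=[0, 0, 0.02, 0, 0, 0, 0, 0.04, 0, 0, 0, 0, 0.06, 0, 0, 0, 0, 0.078, 0, 0, 0, 0, 0.09, 0, 0, 0, 0, 0.096, 0, 0, 0, 0, 0.099, 0, 0, 0, 0, 0.101, 0, 0, 0, 0, 0.103, 0, 0, 0, 0, 0.104, 0, 0, 0, 0, 0.104, 0, 0])

```text
time: 28.37
tcp_pos: [0.5749, -0.1828, 0.07]
tool_rot: [3.138, -0.13, 0.001]
wrist_force: [-0.3, -0.3, -1.3]
grip_width: 0.0142
grasp_force: 58.0
```

Not quite down yet; a touch lower.

Emit:
carry_out(motion=[0, 0, 0.001, 0, 0, 0, 0, 0.002, 0, 0, 0, 0, 0.002, 0, 0])

```text
time: 28.62
tcp_pos: [0.575, -0.1829, 0.0694]
tool_rot: [3.138, -0.13, 0.002]
wrist_force: [-1.7, 1.7, 11.6]
grip_width: 0.0137
grasp_force: 58.0
```

Contact. Release and retract straight up.

Emit:
carry_out(motion=[0, 0, 0, 0, 0.6, 0, 0, 0, 0, 0.6, 0, 0, 0, 0, 0.6, 0, 0, 0, 0, 0.6, 0, 0, 0, 0, 0.6, 0, 0, 0, 0, 0.6, 0, 0, -0.01, 0, 0.6, 0, 0, -0.03, 0, 0.6, 0, 0, -0.06, 0, 0.6, 0, 0, -0.1, 0, 0.6, 0, 0, -0.14, 0, 0.6, 0, 0, -0.15, 0, 0.6, 0, 0, -0.15, 0, 0.6, 0, 0, -0.15, 0, 0.6])

```text
time: 29.78
tcp_pos: [0.5745, -0.1826, 0.2179]
tool_rot: [3.138, -0.13, 0.002]
wrist_force: [-0.5, 0.7, -0.5]
grip_width: 0.0529
grasp_force: 0.0
```

```bash
python3 -c "
from h import *
print(get_obs()['wrist_force'],get_obs()['tcp_pos'])
cv2.imwrite('pics/p4.png',cv2.resize(read_camera('side'),(800,600)))"
```

```text
[-0.45022782  0.71659686 -0.53064647] [ 0.57453368 -0.18262502  0.21789057]
```

View pics/p4.png

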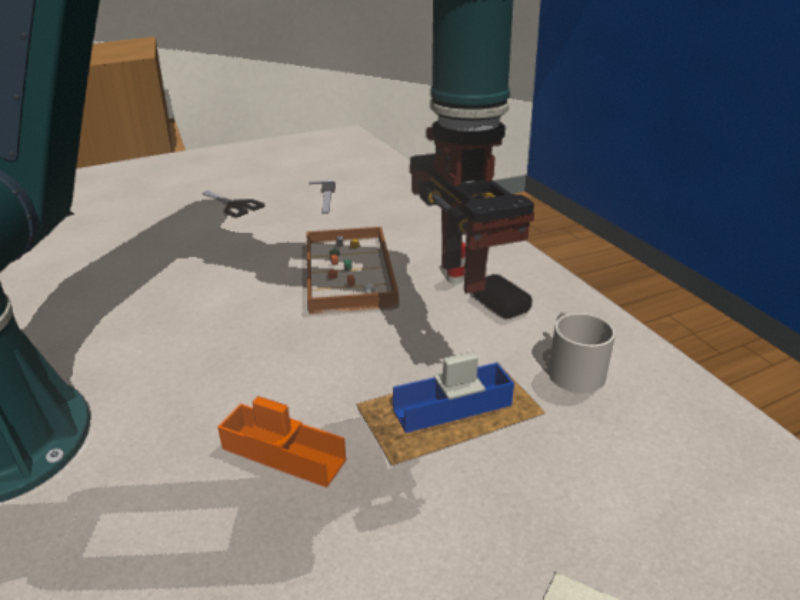

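The side view shows the shaker standing upright on the mat at about (453, 395), with the chips in the tray at about (350, 265). The mug, glue stick and case look unmoved.

```bash
python3 -c "
from bench import *
print(hand_in())"
```

```text
the job is handed in; nothing more can be done
None
```

I handed the job in at about 30 s: all eight chips are in the tray with at least one in each bay, the empty shaker stands upright on its mat, and the mug, glue stick and case look unmoved. The simulator returned no verdict, so this rests on my final camera images.

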